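Turn the price board round and hold a spring clip open over its top edge

ROBOT

A 7-joint arm with a two-finger parallel gripper is mounted at the origin on the work surface. World frame = base frame: x ahead of the robot, y to its left, z up, the work surface at z = 0. Lengths are in m, angles in degrees, forces in N, time in s.
With the tool pointing down it reaches from about 0.425 to 0.95 m from the base axis. Payload 4.7 kg.
Tool frame: the origin (TCP) lies at the centre of the arm's flange, where the gripper is bolted on; the fingertips stand 173 mm ahead of it and the grasp point (between the pads) lies 155 mm ahead of it; y points along the fingers, z is the direction in which the jaws open and shut, and the axes are right-handed (so a half turn about y gives the same grasp; the last joint's range is limited). The gripper opens to 85 mm and grips with 20 to 120 N. Pads are 22 mm wide; open, the fingers measure 114 mm over their backs; the gripper's body (76 mm by 85 mm) begins 54 mm behind the grasp point. The pads swing forward as they close: fully open they stand 13 mm farther back than shut.
Start: joints at [72.256, 26.849, -2.785, 87.806, 1.381, 65.374, -4.715], TCP at [0.187, -0.649, 0.405] pointing down, gripper open.
Joint ranges: [-148.3, 148.3], [-19.14, 114.17], [-79.39, 73.82], [5.75, 140.21], [-59.74, 239.74], [12.07, 113.84], [-152.46, 152.46]. Speed limits (degrees/s): [147.25, 147.25, 180, 180, 180, 180, 180].

INTERFACE

Orientations are given as [roll, pitch, yaw] about the fixed x, y, z axes, in that order (R = Rz(yaw) Ry(pitch) Rx(roll)).
In Python, from workcell import r gives the robot as it stands. Calls block until the motion is done:
- r.move_ptp(position, orientation): joint-space move of the TCP to a pose.
- r.line_to(position, orientation=None, max_speed=0.15): straight line of the TCP; orientation=None keeps the orientation; max_speed is the mean speed in m/s.
- r.move_joints(angles): joint-space move.
- r.open() and r.grab(f_grip=None): open the fingers fully, or close them until they stop; f_grip is the grip in N (None keeps the last).
- r.dwell(seconds).
- r.ik(position, orientation): joint angles nearest the present ones, or None.
- r.read_camera(name): name is "scene" or "top"; returns a dict with "pixels" (420x560x3 uint8, red, green, blue), "intrinsics" (3x3 intrinsics, pixels), "camera_from_world" (4x4, takes a point from world to camera coordinates). Camera axes: x right, y down, z forward; pixel columns grow to the right and rows downward; lengths in m; the calibration is good to about 2 mm. A picture is of the moment at which its call begins. There is no depth.
A pose or a line that the arm cannot do raises r.MotionError and nothing moves.
- r.finish_job(): hands the job in, once; it reports no verdict.
Readings, each from a call of its own:
- r.current_clock(): time.
- r.current_qpos(): joint angles.
- r.current_joint_velocities(): joint speeds.
- r.current_joint_efforts(): joint torques, N m.
- r.current_ee_pos(): TCP position.
- r.current_tool_rot(): TCP orientation.
- r.current_wrist_force(): force on the tool from outside, world axes, zero at the start.
- r.current_moment(): the same for the moment, N m.
- r.current_width(): finger opening in m.
Only numpy, scipy, OpenCV 4.12 (cv2) and the standard library are available. Lean on these libraries where they do the work, as an engineer would, in place of code of your own. Each camera call takes 0.05 s, during which the arm holds its last target. There are 200 camera calls.

TASK

The pumpkin seeds are on sale again: lift the wooden price board out of its slotted stand, turn it round so that its yellow painted face looks at the customers (away from you), and set it fully down in the slot again, upright and about centred. Then take the orange spring clip off the crate's rim by squeezing its tails, and hold it squeezed wide open over the middle of the board's top edge, one jaw in front of the board and one behind, both about a centimetre and a half below the edge and not touching the board, so that I can slip a paper ticket in. Finish while still holding the clip open like that - do not let it close or put it down - and leave everything else on the stall where it is.

Things in the scene. Friction and masses are not known exactly. Their poses are not given: they have to be found in the camera images.
- board: Price board: wooden plate 8 mm thick (x), 120 wide (y), 110 high (z), 75 g; origin at its centre. Its +x face is painted yellow with three cream seeds and a red stripe near the top; its -x face is bare pale wood. Starts upright in the stand's slot, bare face to the customers; it can lean up to 0.09 rad in the slot.
- stand: Dark hardwood block fixed to the table, 70 (x) x 130 (y) x 40 mm high; origin at the centre of its underside. A straight slot 10 mm wide runs along y over the origin, open at both ends, floor 10 mm above the table; its mouth widens to 18 mm over the top 6 mm. +x is the customers' side. With the board seated, the board's centre is 65 mm and its top edge 120 mm above the table.
- stand_front (a point): Point in the middle of the stand's customers' side face (35 mm along the stand's +x from its origin, 20 mm up).
- crate: Slatted pale produce crate fixed to the table, 200 (x) x 240 (y) x 100 mm high, chayotes inside below the rim. Origin on the table under the middle of its near wall (towards the robot), which is 8 mm thick, runs along the crate's y and has its rim 100 mm above the table. The clip sits on this rim.
- clip: Orange spring clip, 97 mm tall, 24 mm wide (y), 70 g, starts upright astride the crate's rim, jaws down, tails up, x across the wall. Origin midway between the tails at the height to squeeze them along x, 88 mm above the jaws' lower ends, 42 mm above the pivot (axis y). Black grip sleeves reach from 16 mm below to 12 mm above the origin, 62 mm over their tops at rest. Frame is the -x lever's.
- clip_jaw (a joint): Angle between the levers (rad): -0.17 shut, 0 as it grips the rim, 0.5 fully squeezed (stop). Gap between the jaws' lower ends: 8 mm + 46 mm x angle. Sprung: squeezing takes about 7 N at first and 14 N at the stop; a 25 N grip holds it there, sleeves parallel, 34 mm over their outsides. Each lever turns half the angle about the pivot.
- clip_tip_a (a point): Lower end of the inner face of the jaw on the clip's -x side.
- clip_tip_b (a point): Lower end of the inner face of the jaw on the clip's +x side (moves with the joint).
- chayote: Bystander: green spiny pear-shaped fruit standing up, 68 mm across, 80 mm tall; origin under its centre.
- scoop: Bystander: steel scoop, 90 x 58 x 34 mm, with an 18 mm thick wooden handle 95 mm long to its -x; origin on the table near where blade meets handle.
- jar: Bystander: amber jar with red cap, 64 mm across, 105 mm tall; origin under its centre.
- calculator: Bystander: grey desk calculator 140 x 85 x 20 mm; origin under its centre.
- cash_tin: Bystander: blue cash tin 124 x 174 x 97 mm with handle; origin under its centre.
Things that resemble listed ones, but are neither listed nor needed, are in the scene too. What is shaped like the stand but pink or turquoise is not meant.

How it is judged (in metres and radians):
On the way, in this order (a step that is already met when the one before it is completed fails the run):
1. the board stands in the slot again, turned round, yellow face to the customers, and let go (x of stand_front in the frame of board above 0.02 m and z of board in the frame of stand between 0.058 and 0.07 m and y of board in the frame of stand between -0.03 and 0.03 m and angle between board's own z axis and vertical below 0.15 rad and contact force between the fingers and board below 0.1 N), for 0.2 s.
2. the clip is off the crate, squeezed wide open in the gripper (value of joint clip_jaw above 0.3 rad and contact force between clip and crate below 0.1 N and contact force between the fingers and clip above 3 N and distance of clip from where it was at the start of the episode above 0.03 m), for 0.2 s.
At the end, for the whole second after the job is handed in: Board fully down in the slot (within 7 mm), within 30 mm of the middle, lean under 0.15 rad, yellow face to the customers, let go; clip held squeezed open past 0.3 rad, a jaw end on each side of the board, 5 to 25 mm below its top edge, within 30 mm of its middle, not touching it, still (all of step 1 and value of joint clip_jaw above 0.3 rad and contact force between the fingers and clip above 3 N and ((x of clip_tip_a in the frame of board above 0.0045 m and x of clip_tip_b in the frame of board below -0.0045 m) or (x of clip_tip_b in the frame of board above 0.0045 m and x of clip_tip_a in the frame of board below -0.0045 m)) and z of clip_tip_a in the frame of board between 0.03 and 0.05 m and y of clip_tip_a in the frame of board between -0.03 and 0.03 m and z of clip_tip_b in the frame of board between 0.03 and 0.05 m and y of clip_tip_b in the frame of board between -0.03 and 0.03 m and contact force between clip and board below 0.3 N and contact force between clip and crate below 0.1 N and linear speed of clip below 0.03 m/s); the arm keeps its last pose, push and grip.
It fails at once if the chayote is moved by more than 3 cm (distance of chayote from where it was at the start of the episode above 0.03 m).
It fails at once if the scoop is moved by more than 3 cm (distance of scoop from where it was at the start of the episode above 0.03 m).
It fails at once if the jar is moved by more than 3 cm (distance of jar from where it was at the start of the episode above 0.03 m).
It fails at once if the calculator is moved by more than 3 cm (distance of calculator from where it was at the start of the episode above 0.03 m).
It fails at once if the cash tin is moved by more than 3 cm (distance of cash_tin from where it was at the start of the episode above 0.03 m).
It also fails if it takes over 64 s, if anything falls off the work surface, if the arm or the gripper's body presses on something with over 40 N, if the wrist force passes 120 N, or if a joint passes its speed limit or range.

## Working session

There is one attempt and no reset: what is moved stays moved. The work goes in short steps, each a Python script; the robot and the scene stay as the last script left them, time stands still between calls to the robot, and variables do not carry over. Pictures are saved under pics/ and viewed, about 8 in all and at most 12, crops included, and the job is handed in when it is done.

```bash
ls; mkdir -p pics
python3 - <<'E'
from workcell import r
import cv2,numpy as np
for n in("scene","top"):
    c=r.read_camera(n); cv2.imwrite(f"pics/{n}0.png",cv2.cvtColor(c["pixels"],cv2.COLOR_RGB2BGR))
    np.savez(f"{n}0.npz",**c)
    print(n,c["intrinsics"].tolist(),np.round(c["camera_from_world"],4).tolist())
print(r.current_clock(),r.current_ee_pos(),r.current_tool_rot(),r.current_width())
E
```

```text
pics
scene [[539.4344926796266, 0.0, 273.84436225871224], [0.0, 539.4344926796266, 213.05950225101978], [0.0, 0.0, 1.0]] [[0.5464, 0.8373, -0.0206, -0.2269], [0.589, -0.4016, -0.7012, -0.2147], [-0.5954, 0.371, -0.7126, 1.8385], [0.0, 0.0, 0.0, 1.0]]
top [[446.9006948503426, 0.0, 280.4762154088943], [0.0, 446.9006948503426, 213.75526637422698], [0.0, 0.0, 1.0]] [[0.0064, -1.0, 0.0042, -0.0314], [-0.9899, -0.007, -0.1412, 0.4835], [0.1413, -0.0033, -0.99, 1.2107], [0.0, 0.0, 0.0, 1.0]]
0.1 [ 0.18705392 -0.648336    0.40375335] [-9.01032792e+01 -2.58506981e-03 -1.63908673e+02] 0.08538592589497478
```

View pics/scene0.png

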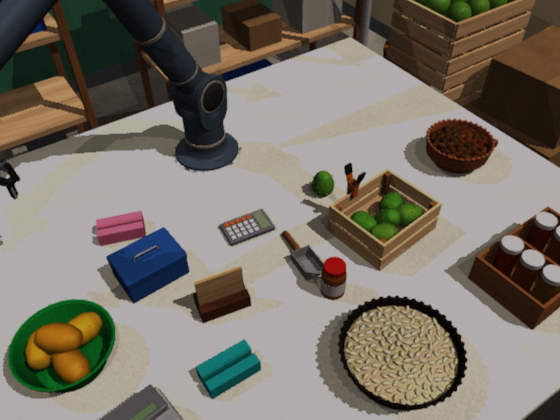

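View pics/top0.png

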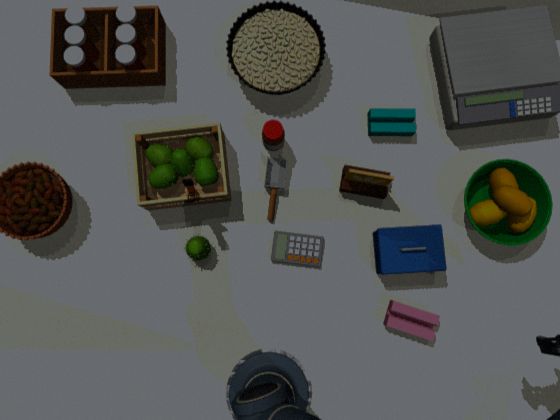

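The scene view shows the stand and board near (222,293), with the bare face to the camera. The clip is near (353,182) on the crate's near wall, and the pink and turquoise decoys are at (120,228) and (228,367). In the top view the stand is near (366,181) and the clip near (190,188). I'll zoom in on both.

Run:
```python
import cv2,numpy as np
def crop(n,x,y,w,h,s): 
    return cv2.resize(cv2.imread(f"pics/{n}0.png")[y:y+h,x:x+w],None,fx=s,fy=s,interpolation=cv2.INTER_CUBIC)
a=np.hstack([crop("scene",190,260,65,50,6),crop("top",335,158,65,50,6)])
b=np.hstack([crop("scene",325,155,65,50,6),crop("top",160,165,65,50,6)])
cv2.imwrite("pics/z.png",np.clip(np.vstack([a,b])*1.5,0,255).astype(np.uint8))
```

```text
(no output)
```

View pics/z.png

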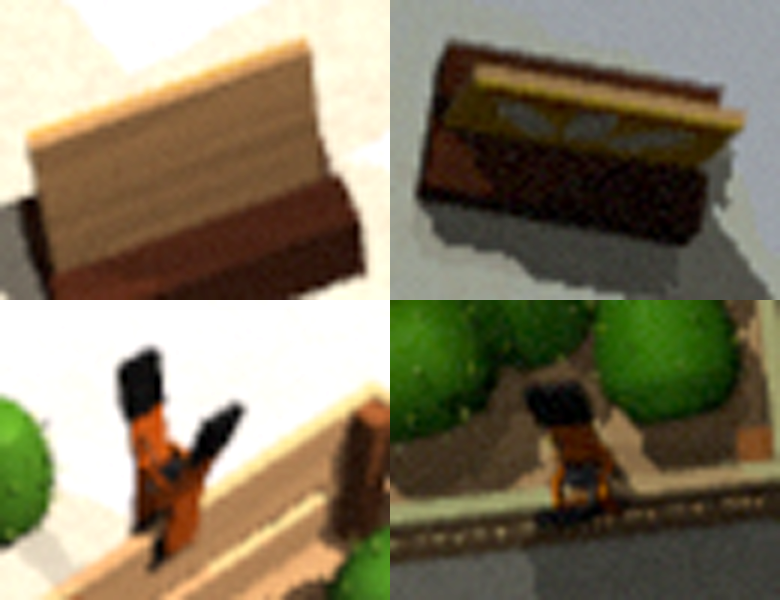

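The crops show the board's top edge (scene zoom (30,138)→(308,46), top zoom (745,118)→(475,73)), the stand's far top edge (top zoom (450,45)→(722,90)), and the clip's two black sleeves in both views. Next I triangulate them.

```bash
cat > h.py <<'E'
import cv2,numpy as np
from workcell import r
def cam(n):
    c=r.read_camera(n); return c
def PM(c): return c["intrinsics"]@c["camera_from_world"][:3]
def tri(cs,us,ct,ut):
    X=cv2.triangulatePoints(PM(cs),PM(ct),np.array(us,float).reshape(2,1),np.array(ut,float).reshape(2,1)).ravel(); X=X[:3]/X[3]
    return X,[np.round(proj(c,X)-u,1) for c,u in((cs,us),(ct,ut))]
def proj(c,X): p=PM(c)@np.append(X,1); return p[:2]/p[2]
def plane(c,u,z):
    M=c["camera_from_world"]; R,t=M[:3,:3],M[:3,3]; o=-R.T@t
    d=R.T@np.linalg.solve(c["intrinsics"],[u[0],u[1],1]); return o+d*(z-o[2])/d[2]
E
python3 - <<'E'
from h import *
S=np.load("scene0.npz");T=np.load("top0.npz")
sb=lambda u,v:np.array([u/6+190,v/6+260])-.4; tb=lambda u,v:np.array([(u-390)/6+335,v/6+158])-.4
sc=lambda u,v:np.array([u/6+325,(v-300)/6+155])-.4; tc=lambda u,v:np.array([(u-390)/6+160,(v-300)/6+165])-.4
print("board -y",tri(S,sb(30,138),T,tb(745,118)));print("board +y",tri(S,sb(308,46),T,tb(475,73)))
for p in((450,45),(722,90)): print("stand far top",plane(T,tb(*p),.04))
for p in((335,180),(362,220)): print("stand scene top R corner/..",plane(S,sb(*p),.04))
for p in((420,198),(693,243)): print("stand near bottom",plane(T,tb(*p),0))
print("tail -x",tri(S,sc(142,383),T,tc(572,512)));print("tail +x",tri(S,sc(215,430),T,tc(558,400)))
for p in((395,527),(775,492)): print("rim",plane(T,tc(*p),.1))
# black sleeve blobs
for n,c,b in(("s",S,(325,155,65,50)),("t",T,(160,165,65,50))):
    x,y,w,h=b; im=c["pixels"][y:y+h,x:x+w]
    m=(im.max(2)<45).astype(np.uint8); k,l,st,ce=cv2.connectedComponentsWithStats(m)
    for i in range(1,k):
        if st[i,4]>10: print(n,st[i],np.round(ce[i]+[x,y],1))
E
```

```text
board -y (array([ 0.57009176, -0.32461737,  0.12102221]), [array([0.1, 0. ]), array([0.1, 0. ])])
board +y (array([ 0.5899811 , -0.2073925 ,  0.11817494]), [array([ 0.1, -0. ]), array([0.1, 0.1])])
stand far top [ 0.62275608 -0.20797855  0.04      ]
stand far top [ 0.602064   -0.33529316  0.04      ]
stand scene top R corner/.. [ 0.60194443 -0.20727155  0.04      ]
stand scene top R corner/.. [ 0.62605423 -0.20852254  0.04      ]
stand near bottom [ 0.5573718  -0.19848731  0.        ]
stand near bottom [ 0.53633379 -0.32938047  0.        ]
tail -x (array([0.49677837, 0.19693817, 0.17429745]), [array([ 0., -0.]), array([0., 0.])])
tail +x (array([0.5428649 , 0.20293061, 0.17639125]), [array([ 0.3, -0.1]), array([0.4, 0.3])])
rim [0.502382   0.28970282 0.1       ]
rim [0.51925444 0.1227072  0.1       ]
s [20  9  7 11 60] [347.9 168.8]
s [27 18 13 12 52] [358.7 178.6]
s [ 56  20   9  20 119] [384.6 185.9]
s [23 34  5  5 15] [349.5 190.7]
s [54 44  4  6 12] [380.3 202.2]
t [   0    0   65   50 1459] [190.5 194. ]
t [ 35   0  25  28 278] [210.1 182.3]
```

Every check holds: board edge 119 mm long at z≈0.12, stand far edge 129 mm, yaw ≈ -9.5°, slot centre about (0.580,-0.267), tails 46 mm apart. Next I check reach for both wrist yaws and move over the board.

Run:
```python
from h import *
P=[0.5798,-0.2668]
for y in(-99.5,80.5):
    for z in(.40,.25):
        q=r.ik([*P,z],[-90,0,y]); print(y,z,None if q is None else np.round(q,1))
for y in(-84,96): print("clip",y,r.ik([.52,.2,.335],[-90,0,y]))
```

```text
-99.5 0.4 [ 40.4  26.1 -27.2  92.3  12.9  64.7   0.6]
-99.5 0.25 [ 39.1  35.2 -25.7  99.8  19.2  49.4  -4.6]
80.5 0.4 [ -20.1   36.2   63.8   96.   -34.4   69.9 -137.8]
80.5 0.25 [ -18.8   49.6   63.3  103.3  -50.9   61.2 -125.4]
clip -84 [ 21.03584562  35.25255864 -64.8465077  105.90779201  36.03748562
  62.6284326  -51.55904201]
clip 96 [ 22.24458163  36.73981047 -67.33656168 105.8563853   37.94603602
  63.85317514 126.80302579]
```

Run:
```python
from h import *
P=[0.5798,-0.2668]; O=[-90,0,-99.5]
r.move_ptp([*P,.40],O); r.line_to([*P,.25],O,.12)
print(r.current_clock(),r.current_ee_pos(),r.current_wrist_force())
r.grab(30); print(r.current_width(),r.current_ee_pos(),r.current_wrist_force())
r.line_to([*P,.29],O,.06); r.line_to([*P,.42],O,.15)
print(r.current_width(),r.current_ee_pos(),r.current_wrist_force(),r.current_clock())
ims=[]
for n,(u,v,w,h) in(("scene",(170,160,110,150)),("top",(310,140,110,150))):
    c=r.read_camera(n); np.savez(f"{n}1.npz",**c); ims.append(cv2.resize(c["pixels"][v:v+h,u:u+w,::-1],None,fx=3.6,fy=3.6,interpolation=cv2.INTER_CUBIC))
cv2.imwrite("pics/lift.png",np.clip(np.hstack(ims)*1.4,0,255).astype(np.uint8))
```

```text
3.475 [ 0.58017274 -0.26688017  0.250928  ] [ 0.81934613 -0.21512557  0.06679645]
0.0076652778528923295 [ 0.5798666  -0.26682793  0.25007557] [ 0.25887579  0.40352212 -0.14797184]
0.007807998229597372 [ 0.57945387 -0.26679312  0.41878837] [-0.31627397  0.79890997 -0.9472957 ] 5.9917
```

View pics/lift.png

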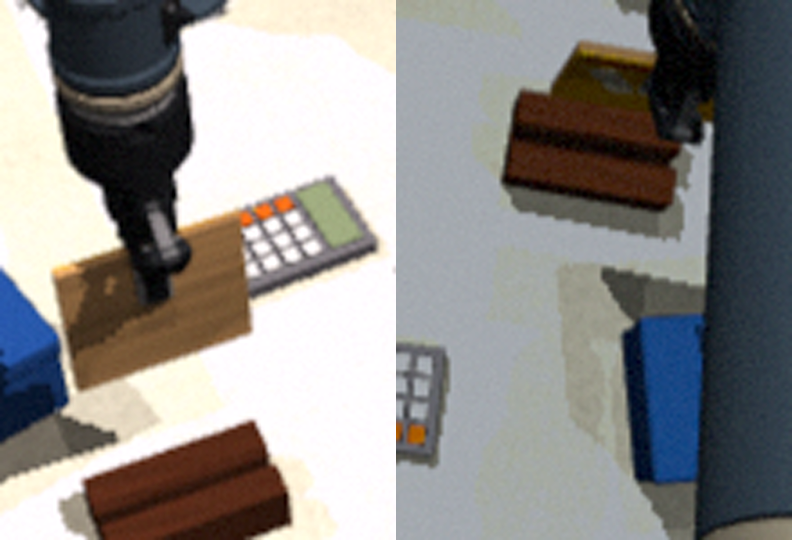

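The board is lifted cleanly, level in the grip at zoom (150,300), and the slot is now visible at top zoom (514,135)→(672,160). I check the slot line from both views, then turn the board and lower it while watching the force.

Run:
```python
from h import *
S=np.load("scene1.npz");T=np.load("top1.npz")
s=lambda u,v:np.array([u/3.6+170,v/3.6+160])-.4; t=lambda u,v:np.array([(u-396)/3.6+310,v/3.6+140])-.4
for a,b in(((92,520),(672,160)),((262,453),(514,135))):
    print(plane(S,s(*a),.04),plane(T,t(*b),.04))
P=[0.5798,-0.2668]; O=[-90,0,80.5]
r.move_ptp([*P,.42],O); print(r.current_clock(),r.current_ee_pos(),r.current_tool_rot(),r.current_width())
r.line_to([*P,.295],O,.15); f0=r.current_wrist_force(); print(f0)
c=r.read_camera("scene"); c2=r.read_camera("top")
ims=[cv2.resize(c["pixels"][200:320,170:280,::-1],None,fx=3.6,fy=3.6,interpolation=cv2.INTER_CUBIC),cv2.resize(c2["pixels"][120:240,310:420,::-1],None,fx=3.6,fy=3.6,interpolation=cv2.INTER_CUBIC)]
cv2.imwrite("pics/turn.png",np.clip(np.hstack(ims)*1.4,0,255).astype(np.uint8))
```

```text
[ 0.56973692 -0.33440825  0.04      ] [ 0.56914651 -0.32407986  0.04      ]
[ 0.58625762 -0.20699365  0.04      ] [ 0.58813116 -0.20125657  0.04      ]
8.1917 [ 0.57975672 -0.26679077  0.41962373] [-8.99624454e+01 -2.51235936e-02  8.05246084e+01] 0.007539279326334937
[ 0.53872877  0.01136477 -0.83712163]
```

View pics/turn.png

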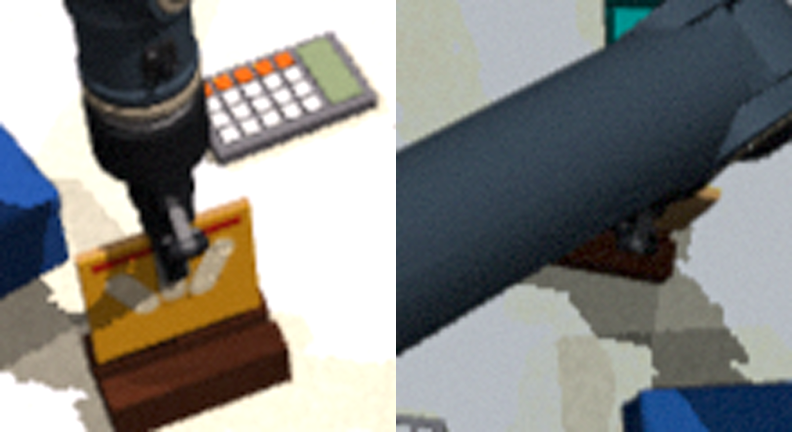

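The yellow face now looks at the customers, at scene zoom (175,280), and the board hangs over the slot. I lower it in small steps.

Run:
```python
from h import *
P=[0.5798,-0.2668]; O=[-90,0,80.5]
for z in(.28,.27,.262,.256,.252,.250):
    r.line_to([*P,z],O,.05); f=r.current_wrist_force(); print(z,r.current_ee_pos().round(4),f.round(1))
    if np.abs(f).max()>15: print("stop");break
else:
    r.open(); print(r.current_width(),r.current_wrist_force())
    r.line_to([*P,.42],O,.2)
print(r.current_clock())
```

```text
0.28 [ 0.5797 -0.2667  0.2796] [ 0.4  0.4 -0.3]
0.27 [ 0.5798 -0.2667  0.2696] [-0.8 -0.1  0.2]
0.262 [ 0.5797 -0.2667  0.2616] [-0.3  0.3 -0.2]
0.256 [ 0.5797 -0.2667  0.2556] [0.7 0.1 0.4]
0.252 [ 0.5797 -0.2667  0.2517] [ 0.7  0.  -1.2]
0.25 [ 0.5798 -0.2669  0.2501] [ 0.8 -1.   0.7]
0.08538477566310784 [-0.36501636 -0.38321672  0.6652118 ]
12.8833
```

Next I move aside, verify the board, and measure the clip with larger crops.

Run:
```python
from h import *
r.move_ptp([.45,-.05,.5],[-90,0,-84])
ims=[]
for n,bs in(("scene",((190,260,65,50),(330,160,40,36))),("top",((335,158,65,50),(172,172,40,36)))):
    c=r.read_camera(n); np.savez(f"{n}2.npz",**c)
    ims.append(np.vstack([cv2.resize(c["pixels"][v:v+h,u:u+w,::-1],(400,300) if i==0 else (400,360-60),interpolation=cv2.INTER_CUBIC) for i,(u,v,w,h) in enumerate(bs)]))
cv2.imwrite("pics/z2.png",np.clip(np.hstack(ims)*1.7,0,255).astype(np.uint8))
print(r.current_clock(),np.round(r.current_qpos(),1))
```

```text
15.0583 [ 65.1   8.5 -69.  106.1   8.3  71.1  -0.5]
```

View pics/z2.png

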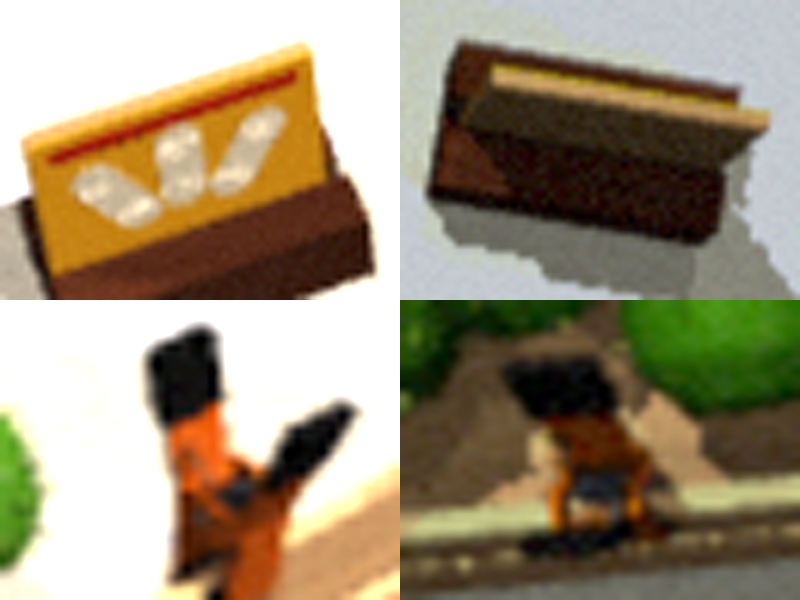

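The board is seated with its yellow face to the customers (scene zoom (175,170)) and upright in both views. The clip's sleeves are at scene zoom (185,370) and (312,442), and at top zoom (575,542) and (560,388). The rim strip runs from top zoom (400,525) to (800,480).

Run:
```python
from h import *
S=np.load("scene2.npz");T=np.load("top2.npz")
sb=lambda u,v:np.array([u/6.154+190,v/6+260])-.45; tb=lambda u,v:np.array([(u-400)/6.154+335,v/6+158])-.45
sc=lambda u,v:np.array([u/10+330,(v-300)/8.333+160])-.45; tc=lambda u,v:np.array([(u-400)/10+172,(v-300)/8.333+172])-.45
print("board",tri(S,sb(25,142),T,tb(770,118)),tri(S,sb(310,50),T,tb(492,75)))
print("tail-",tri(S,sc(185,370),T,tc(577,542)));print("tail+",tri(S,sc(312,442),T,tc(560,388)))
print("pivot",tri(S,sc(240,485),T,tc(597,488)))
for p in((405,525),(795,480)): print("rim",plane(T,tc(*p),.1))
for z in(.45,.332):
  for y in(-82.7,97.3): print(r.ik([.52,.2,z],[-90,0,y]))
for y in(-99.5,80.5): print(r.ik([.58,-.267,.348],[-90,0,y]))
```

```text
board (array([ 0.57023655, -0.32724879,  0.120697  ]), [array([0.1, 0. ]), array([0.1, 0.1])]) (array([ 0.58940707, -0.20979248,  0.11686761]), [array([ 0.2, -0. ]), array([0.2, 0.1])])
tail- (array([0.49486179, 0.19814792, 0.1742146 ]), [array([ 0.1, -0. ]), array([0.2, 0.1])])
tail+ (array([0.54184461, 0.20440957, 0.17350294]), [array([ 0.1, -0. ]), array([0.1, 0.1])])
pivot (array([0.51836618, 0.201689  , 0.13831512]), [array([-0.1,  0. ]), array([-0.1, -0.1])])
rim [0.51302039 0.25944145 0.1       ]
rim [0.52830546 0.1566578  0.1       ]
[ 24.45441698  27.79217726 -68.39632787  98.26731289  27.00133009
  72.71696273 -42.7387369 ]
[ 23.79967501  27.09886789 -67.04915133  98.29325707  26.12509998
  72.29135565 138.05447346]
[ 19.16274117  33.61708838 -61.3526914  106.14775883  33.78893518
  60.88560333 -48.30674673]
[ 22.20384804  37.04137941 -67.34873914 106.01616505  38.32839719
  63.69054978 127.79505667]
[ 58.58914057  38.24147724 -57.09295818  94.35544519  34.44748238
  66.7370106  -16.58371971]
[ 66.63846689  51.11130274 -78.36556391  93.94968248  51.0841964
  78.47230389 151.39314156]
```

Everything agrees. The clip origin is about (0.519,0.201,0.177), its yaw about 7.8°, and the rim passes through x≈0.521 there. I squeeze it and lift.

Run:
```python
from h import *
P=[.519,.2012]; O=[-90,0,-82.2]
r.move_ptp([*P,.43],O); r.line_to([*P,.331],O,.12); print(r.current_ee_pos(),r.current_wrist_force())
r.grab(35); print(r.current_width(),r.current_ee_pos(),r.current_wrist_force())
r.dwell(.3); print(r.current_width())
if r.current_width()<.04:
    r.line_to([*P,.36],O,.06); r.line_to([*P,.47],O,.15)
    print(r.current_width(),r.current_wrist_force())
print(r.current_clock())
ims=[]
for n in("scene","top"):
    c=r.read_camera(n); np.savez(f"{n}3.npz",**c)
    u,v=proj(c,np.array([*P,.26])).astype(int); u=max(u,50);v=max(v,75);print(n,u,v)
    ims.append(cv2.resize(c["pixels"][v-75:v+75,u-50:u+50,::-1],(400,600),interpolation=cv2.INTER_CUBIC))
cv2.imwrite("pics/clip.png",np.clip(np.hstack(ims)*1.7,0,255).astype(np.uint8))
```

```text
[0.51925104 0.20150032 0.33178036] [-0.7272223  -0.30982785 -0.14480807]
0.031605824909721844 [0.51898286 0.20116044 0.33098538] [-0.26981052  0.12233566 -0.2604674 ]
0.031508690682922356
0.03150574740201157 [-0.28751304  0.19486685 -0.98814149]
19.4333
scene 357 147
top 181 183
```

View pics/clip.png

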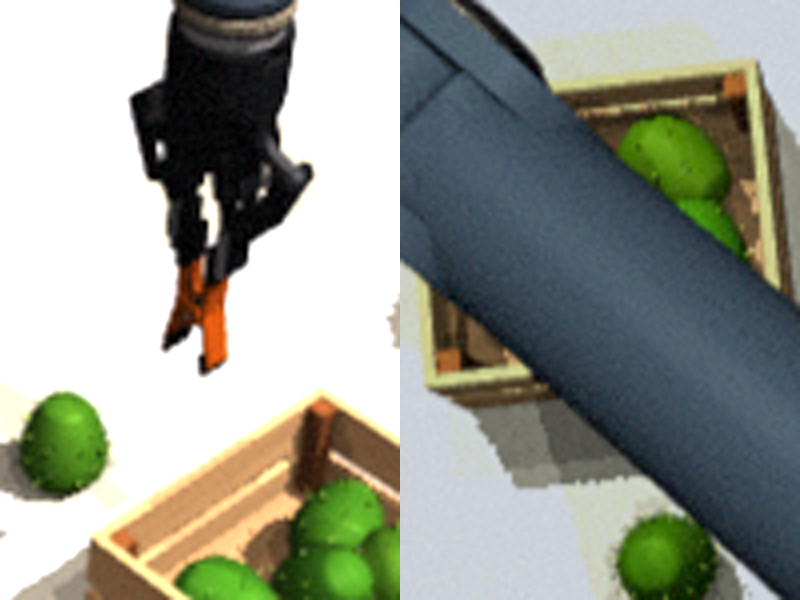

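The clip is held fully squeezed (31.5 mm). Its jaw ends are at scene zoom (175,348) and (205,368), clear of the crate. I estimate the tip heights, then hover over the board and look again.

```bash
cat >> h.py <<'E'
def vplane(c,u,p,n):
    M=c["camera_from_world"]; R,t=M[:3,:3],M[:3,3]; o=-R.T@t
    d=R.T@np.linalg.solve(c["intrinsics"],[u[0],u[1],1]); return o+d*((p-o)@n)/(d@n)
E
python3 - <<'E'
from h import *
S=np.load("scene3.npz"); a=np.radians(7.8); e=np.array([np.cos(a),np.sin(a),0]);n=np.array([-np.sin(a),np.cos(a),0]); p=np.array([.519,.2012,0])
for u,v,off in((205,372,-.012),(210,368,0),(172,348,-.012),(177,346,0)):
    X=vplane(S,(307+u/4-.4,72+v/4-.4),p+off*n,n); print(off,X.round(4),"along x",round((X-p)@e,4))
B=[.5798,-.268]; O=[-90,0,-99.5]
r.move_ptp([*B,.47],O); r.line_to([*B,.39],O,.15); r.dwell(.3)
print(r.current_clock(),r.current_ee_pos(),r.current_width(),r.current_wrist_force())
ims=[]
for n_ in("scene","top"):
    c=r.read_camera(n_); np.savez(f"{n_}4.npz",**c)
    u,v=(222,260) if n_=="scene" else (366,180); print(n_,u,v)
    ims.append(cv2.resize(c["pixels"][v-50:v+50,u-33:u+33,::-1],(396,600),interpolation=cv2.INTER_CUBIC))
cv2.imwrite("pics/hover.png",np.clip(np.hstack(ims)*1.6,0,255).astype(np.uint8))
E
```

```text
-0.012 [0.5382 0.1917 0.2196] along x 0.0177
0 [0.5308 0.2028 0.2127] along x 0.012
-0.012 [0.5082 0.1876 0.2217] along x -0.0125
0 [0.5009 0.1987 0.2132] along x -0.0183
22.2417 [ 0.57994891 -0.26792892  0.39083696] 0.03169644111751985 [-0.8017729  -0.61453604 -0.60977296]
scene 222 260
top 366 180
```

View pics/hover.png

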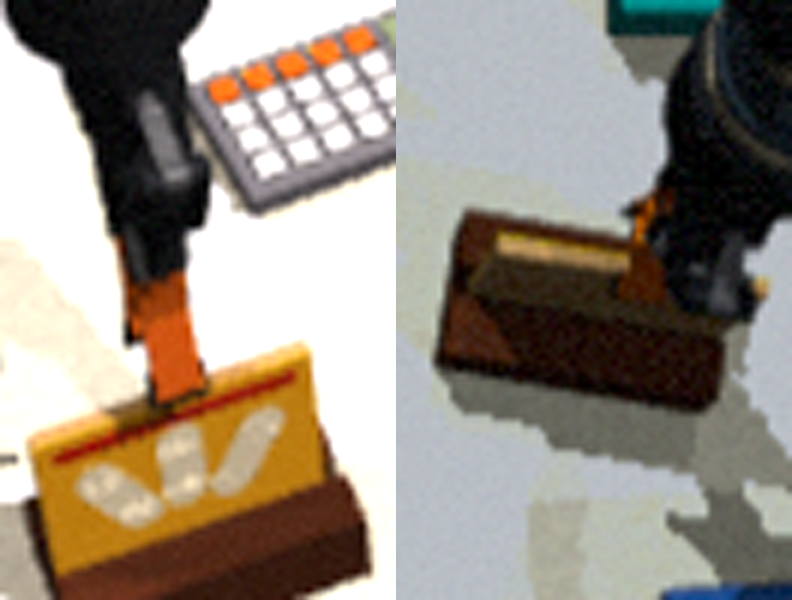

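The clip is over the board's middle with its front jaw end at scene zoom (153,403)–(207,390), the back jaw behind the board. I compute the tip height from that, and lower it accordingly.

Run:
```python
from h import *
S=np.load("scene4.npz");T=np.load("top4.npz"); a=np.radians(-9.5); e=np.array([np.cos(a),np.sin(a),0]);n=np.array([-np.sin(a),np.cos(a),0]); p=np.array([.5798,-.268,0])
for off in(.0155,.02):
  for u,v in((153,403),(207,390)):
    X=vplane(S,(189+u/6-.4,210+v/6-.4),p+off*e,e); print(off,X.round(4),"along y",round((X-p)@n,4),"tcp-tip",round(.3908-X[2],4))
# back jaw tip: scene left lower corner (-y side)
X=vplane(S,(189+125/6-.4,210+343/6-.4),p-.012*n,n); print("back",X.round(4),round((X-p)@e,4),round(.3908-X[2],4))
```

```text
0.0155 [ 0.5931 -0.2823  0.1377] along y -0.0119 tcp-tip 0.2531
0.0155 [ 0.5968 -0.2602  0.1341] along y 0.0105 tcp-tip 0.2567
0.02 [ 0.5974 -0.284   0.1435] along y -0.0128 tcp-tip 0.2473
0.02 [ 0.6011 -0.262   0.1399] along y 0.0094 tcp-tip 0.2509
back [ 0.5593 -0.2767  0.1368] -0.0188 0.254
```

Run:
```python
from h import *
B=[.5798,-.268]; O=[-90,0,-99.5]
for z in(.375,.363,.352):
    r.line_to([*B,z],O,.05); print(r.current_ee_pos().round(4),r.current_wrist_force().round(2),r.current_moment().round(2))
r.dwell(.5)
print(r.current_clock(),r.current_ee_pos(),r.current_width(),r.current_wrist_force())
ims=[]
for n_ in("scene","top"):
    c=r.read_camera(n_); np.savez(f"{n_}5.npz",**c)
    u,v=(222,270) if n_=="scene" else (366,180)
    ims.append(cv2.resize(c["pixels"][v-40:v+40,u-33:u+33,::-1],(396,480),interpolation=cv2.INTER_CUBIC))
cv2.imwrite("pics/final.png",np.clip(np.hstack(ims)*1.6,0,255).astype(np.uint8))
```

```text
[ 0.5797 -0.2681  0.3744] [-0.23  0.7   0.85] [-0.02  0.02  0.  ]
[ 0.5797 -0.2681  0.3625] [ 0.37 -0.92 -0.98] [0.02 0.01 0.02]
[ 0.5797 -0.268   0.3515] [ 0.87  0.02 -0.44] [-0.02 -0.03 -0.01]
24.05 [ 0.57982536 -0.26798563  0.35207983] 0.031511603630678446 [ 0.44994904 -0.28050079 -0.48662719]
```

View pics/final.png

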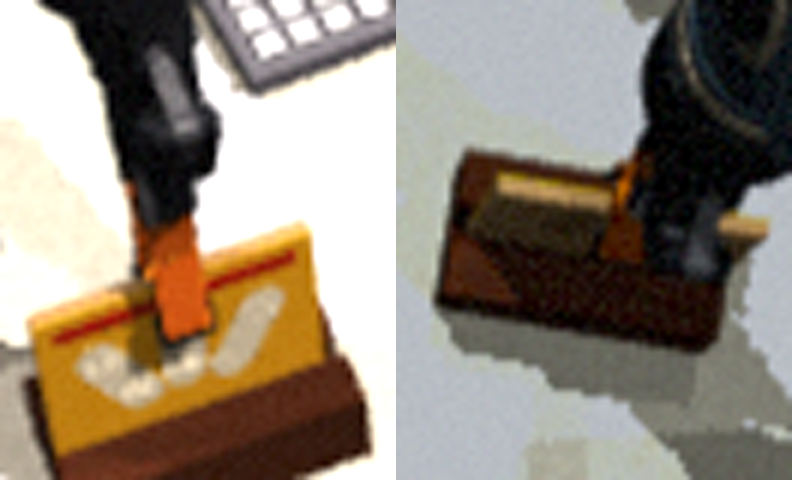

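The clip now straddles the board's middle. The front jaw end is at scene zoom (163,345)–(213,330), the back jaw is hidden behind the board, and the board has not moved. One last numerical check of the tip height before I hand in.

Run:
```python
from h import *
S=np.load("scene5.npz");T=np.load("top5.npz"); a=np.radians(-9.5); e=np.array([np.cos(a),np.sin(a),0]);n=np.array([-np.sin(a),np.cos(a),0]); p=np.array([.5798,-.268,0])
for off in(.0155,.019):
  for u,v in((163,345),(213,330)):
    X=vplane(S,(189+u/6-.4,230+v/6-.4),p+off*e,e); print(off,X.round(4),round((X-p)@n,4))
s=lambda u,v:(189+u/6-.4,230+v/6-.4); t=lambda u,v:(333+(u-396)/6-.4,140+v/6-.4)
print("board ends",tri(S,s(30,328),T,t(768,227)),tri(S,s(310,232),T,t(498,183)))
```

```text
0.0155 [ 0.5931 -0.2823  0.097 ] -0.0119
0.0155 [ 0.5967 -0.2612  0.0952] 0.0095
0.019 [ 0.5965 -0.2836  0.1017] -0.0126
0.019 [ 0.6    -0.2626  0.0999] 0.0087
board ends (array([ 0.57045167, -0.32790665,  0.11728134]), [array([0.1, 0. ]), array([0.1, 0.1])]) (array([ 0.58985919, -0.20967875,  0.11571341]), [array([ 0., -0.]), array([0., 0.])])
```

The camera puts the tips about 17–19 mm below the edge, so I raise them 3 mm to centre on 15 mm, then hand in.

Run:
```python
from h import *
r.line_to([.5798,-.268,.355],[-90,0,-99.5],.03); r.dwell(.5)
print(r.current_clock(),r.current_ee_pos(),r.current_width(),r.current_wrist_force(),np.abs(r.current_joint_velocities()).max())
r.finish_job()
```

```text
24.9 [ 0.57980677 -0.26800325  0.35496503] 0.03173141836848204 [-0.45224936  0.90432063  0.20287104] 0.13771841411104666
the job is handed in; nothing more can be done
```

I turned the price board round and set it back in its slot with the yellow face to the customers. I then took the clip off the crate's rim. The job was handed in at 24.9 s with the clip still held squeezed open over the middle of the board; `finish_job` gave no verdict.

- **Board:** it went down with wrist forces within about 1 N and stands upright. Its centre is about 1 mm from the middle of the slot, going by the cameras. The two-view height of its top edge read 116–117 mm in the last picture. The text gives 120 mm, so that reading is low by more than the roughly 2 mm calibration error; I saw no movement of the board.
- **Clip:** the gripper opening reads 31.5–31.7 mm at a 35 N grip, against the 34 mm given for the sleeves at the stop, so I take it as fully squeezed. One jaw is in front of the board and one behind. The wrist force was under 1.1 N, so there is no sign of the clip touching the board.
- **Jaw height:** before the last correction the camera put the front jaw end about 17–19 mm below the top edge, so I raised the clip 3 mm, aiming for 15 mm. The nominal dimensions would put it about 8 mm below instead. The two disagree by up to about 9 mm, but both lie within the allowed 5–25 mm. I took no picture after that 3 mm move, and the back jaw was hidden behind the board in the last one.
- **Everything else:** none of the pictures shows anything else moved, though I did not measure the other items.

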